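Turn the cam stop low and push the vial carriage home

ROBOT

A 6-joint arm with a two-finger parallel gripper is mounted at the origin on a cart in front of the work surface, level with it; the furniture and walls round the work are solid. World frame = base frame: x ahead of the robot, y to its left, z up, the work surface at z = 0. Lengths are in m, angles in rad, forces in N, time in s.
With the tool pointing down it reaches from about 0.275 to 0.825 m from the base axis. Payload 5.2 kg.
Tool frame: the origin (TCP) lies on the centre line of the jaws, within the pads' length; the fingertips stand 8 mm ahead of it and the grasp point (between the pads) lies 11 mm behind it; z points along the fingers, y is the line along which they close (so a half turn about z gives the same grasp; the last joint's range is limited). The gripper opens to 93 mm and grips with 3 to 60 N. Pads are 15 mm wide; open, the fingers measure 128 mm over their backs; the gripper's body (75 mm by 188 mm) begins 65 mm behind the grasp point.
Start: joints at [-1.535, 0.259, 1.535, -0, 1.348, -0.203], TCP at [0.13, -0.534, 0.202] pointing down, gripper open.
Joint ranges: [-3.14, 3.14], [-0.91, 2.08], [0.19, 2.58], [-1.22, 4.36], [0.22, 2.71], [-3.12, 3.12]. Speed limits (rad/s): [2.57, 2.57, 3.14, 3.14, 3.14, 3.14].

INTERFACE

Orientations are given as a unit quaternion [w, x, y, z].
In Python, from cell import robot gives the robot as it stands.
- The arm moves only by the tool drive_tool, never from a script. Its argument "increments" is a list of rows, each an object of numbers: "dx", "dy", "dz": the shift along the world's x, y, z in cm; "ax", "ay", "az": the turn, a rotation vector about the world's x, y, z in rad; "fingers": the opening, from 0 (shut) to 1 (fully open). In form: [{"dx": .., "dy": .., "dz": .., "ax": .., "ay": .., "az": .., "fingers": ..}, ...]. A call has 1 to 20 rows; each row is the pose to reach, as a shift and turn from the pose commanded when the call began; what a row does not reach only later rows make up. A row lasts 1/8 s, in which the tool goes at most 62.5 mm and 10.7 degrees, less where a joint would pass 70% of its speed; a pose out of reach is approached as far as the arm can. A call with a gripper value outside its range is refused whole. The fingers move at their own pace and stop on an object; "grip_force" is the grip in N (left out, the last holds). Time passes only in rows, so rows that repeat a pose let the fingers close. It gives the time, the measured TCP pose, the force, the opening and the grip force at its end, in the units of the state.
- robot.read_state(): the state, without advancing time (a new reading comes with each control period).
- robot.grab_frame(name): name is "side" or "top"; returns the picture (420x560x3 uint8, red, green, blue); there is no depth.
- robot.get_calibration(name): a dict with "K" (3x3 intrinsics, pixels), "R" (3x3) and "t" (3): a world point X has camera coordinates R X + t. Camera axes: x right, y down, z forward; pixel columns grow to the right and rows downward; lengths in m; the calibration is good to about 2 mm. A picture is of the moment at which its call begins. get_calibration takes no time and is no camera call.
- robot.finish_job(): hands the job in; it is judged then, once.
The state is a dict: "clock": time; "qpos": joint angles; "qd": joint speeds; "joint_efforts": joint torques, N m; "eef_pos": TCP position; "orientation": TCP orientation; "ft_force": force on the tool from outside, world axes, zero at the start; "torque": the same for the moment, N m; "grip_width": opening from 0.0 (shut) to 1.0 (fully open); "grasp_force": force on a finger pad.
Only numpy, scipy, OpenCV 4.12 (cv2) and the standard library are available. Lean on these libraries where they do the work, as an engineer would, in place of code of your own. Each camera call takes 0.05 s, during which the arm holds its last target. There are 200 camera calls.

TASK

An eccentric cam blocks the sliding vial carriage of the small bench reader. Using the fingertips only as pushers, first swing the cam's lever round (either way) until it points straight away from the carriage, so that the cam's low side faces the carriage's roller; only then push the carriage by its upright plate, fully home towards the cam, so that the vial stands between the two sensor blocks. Do not touch or lift the vial, keep it upright in its pocket, and leave the loose things round the reader where they are.

Things in the scene. Friction and masses are not known exactly. Their poses are not given: they have to be found in the camera images.
- fixture: The reader's fixed bed: grey plate 270 x 120 x 10 mm on the bench, origin at the centre of its underside, z up. Its +x is the direction in which the carriage is pushed (from carriage to cam), roughly to the robot's left. On its long centre line (y = 0) it bears the carriage (at -x) and the cam (at +x). Guide rails 22 mm high lie along the carriage.
- cam (a joint): Angle of the eccentric cam about its upright pivot, rad, counter-clockwise from above. 0: lever and high side point straight at the carriage (bed's -x). +3.14 or -3.14: lever straight away from it (bed's +x), low side at the roller. Starts within +-1.8; limits +-3.8, no stop or detent at the low point. Stiff (about 6 N at the lever post); stays where left; turn it by the lever, not with the carriage.
- pivot (a point): Point on the cam's pivot axis, 40 mm above the bench, at x = +70 mm on the bed's centre line. The cam is a steel disc 60 mm across, its centre 14 mm off the pivot on the lever's side. Unless low, it stops the carriage short of home.
- lever_post (a point): Point on the axis of the upright black post at the end of the cam's lever, 75 mm above the bench, 65 mm from the pivot axis. The post is round, 14 mm across from 42 mm to its top 90 mm above the bench; the flat lever bar under it has its top at 36 mm.
- carriage (a joint): Travel of the aluminium carriage along the bed's +x, m: 0 as it starts (fully back), 0.045 fully home (solid stop). Slides with about 2 N and stays where it is left. Carriage 85 x 46 mm, block top 30 mm above the bench; a roller on a low arm sticks out towards the cam.
- push_face (a point): Centre of the rear face of the carriage's upright push plate (the face that looks away from the cam, along the bed's -x), 40 mm above the bench. The plate is 46 mm wide, 8 mm thick, its top 60 mm above the bench. It moves with the carriage; at the start it is at x = -120 mm of the bed.
- vial_mid (a point): Centre (half-way up) of the small amber vial with white cap, 30 mm across, 56 mm high, loose, upright in the carriage's pocket (12 mm deep), its top about 75 mm above the bench; its axis is 58 mm ahead of the rear face of the push plate.
- beam (a point): Mid-point between the two sensor blocks, 42 mm above the bench, where the vial must come to stand. The blocks are grey, fixed at x = -17 mm, y = +-44 mm of the bed, 16 x 18 mm, tops 50 mm above the bench.
- spare_vial_mid (a point): Centre of a loose amber vial with black cap, 29 mm across, 64 mm high, standing on the bench beside the bed; to be left alone.
- tall_vial_mid (a point): Centre of a loose amber vial with white cap, 30 mm across, 60 mm high, standing on the bench beside the bed; to be left alone.
- tweezers_mid (a point): Centre of loose steel tweezers, 129 mm long, 16 mm wide, 8 mm high, lying on the bench between the bed and the robot; to be left alone.
- vial: The vial in the carriage as a body; origin at the centre of its underside.

How it is judged:
On the way, in this order (a step that is already met when the one before it is completed fails the run):
1. the cam stands at its low point (lever within 0.25 rad of straight away from the carriage) while the carriage is still back (under 10 mm) ((value of joint cam between 2.8916 and 3.3916 rad or value of joint cam between -3.3916 and -2.8916 rad) and value of joint carriage below 0.01 m), for 0.2 s.
2. the carriage is home (within 2 mm of the stop) (value of joint carriage above 0.043 m), for 0.2 s.
At the end, for the whole second after the job is handed in: The cam's lever points away from the carriage within 0.25 rad, the carriage is at rest within 2 mm of its stop, and the vial stands upright (0.15 rad) in its pocket within 6 mm of the line between the sensor blocks ((value of joint cam between 2.8916 and 3.3916 rad or value of joint cam between -3.3916 and -2.8916 rad) and value of joint carriage above 0.043 m and horizontal distance between vial_mid and beam below 0.006 m and angle between vial_mid's own z axis and vertical below 0.15 rad and not (height (world z) of vial_mid above 0.056 m) and velocity of joint carriage between -0.005 and 0.005 m/s); the robot touches nothing.
It fails at once if the carriage is pushed forward (over 10 mm) while the cam is not at its low point (value of joint carriage above 0.01 m and not (value of joint cam between 2.7416 and 3.5416 rad or value of joint cam between -3.5416 and -2.7416 rad)).
It fails at once if the robot touches the vial (contact force between any of the fingers, the arm and vial above 0.5 N).
It fails at once if the vial is lifted out of its pocket or tipped (height (world z) of vial_mid above 0.056 m or angle between vial_mid's own z axis and vertical above 0.4 rad).
It fails at once if a bystander is moved more than 20 mm (distance of any of spare_vial_mid, tall_vial_mid, tweezers_mid from where it was at the start of the episode above 0.02 m).
It also fails if it takes over 58 s, if anything falls off the work surface, if the arm or the gripper's body presses on something with over 40 N, if the wrist force passes 120 N, or if a joint passes its speed limit or range.

## Working session

There is one attempt and no reset: what is moved stays moved. The work goes in short steps, Python scripts to look and compute and a tool call to move; the robot and the scene stay as the last step left them, time stands still between calls to the robot, and variables do not carry over. Pictures are saved under pics/ and viewed, at most 10 in all, crops included, and the job is handed in when it is done.

Besides the shell and the picture viewer there is one more tool, called after ">>>" by a JSON object that holds its "api" and its "payload". drive_tool: Moves the arm, as the interface text tells. Its arguments: {"type":"object","properties":{"increments":{"type":"array"},"grip_force":{"type":"number"}},"required":["increments"]}

```bash
mkdir -p pics
python3 - <<'E'
from cell import robot
import cv2
for n in("top","side"):
    cv2.imwrite(f"pics/{n}0.png",robot.grab_frame(n)[:,:,::-1]); c=robot.get_calibration(n); print(c)
s=robot.read_state();print(s["clock"],s["eef_pos"],s["orientation"])
E
```

```text
{'K': array([[389.63109439,   0.        , 283.26053851],
       [  0.        , 389.63109439, 214.00798339],
       [  0.        ,   0.        ,   1.        ]]), 'R': array([[ 0.00854116, -0.99994163,  0.00661748],
       [-0.99445482, -0.0091876 , -0.10476261],
       [ 0.10481729, -0.00568599, -0.99447524]]), 't': array([0.07913581, 0.58697113, 0.86270139])}
{'K': array([[502.49708703,   0.        , 283.17353685],
       [  0.        , 502.49708703, 215.05560137],
       [  0.        ,   0.        ,   1.        ]]), 'R': array([[-0.94501199, -0.32701833,  0.00336914],
       [-0.17539918,  0.49811674, -0.84918481],
       [ 0.27602077, -0.80308077, -0.52808503]]), 't': array([0.60395446, 0.13305416, 0.81824515])}
0.1 [ 0.13009844 -0.53386032  0.20142036] [-8.14917227e-04  9.92880677e-01  1.19110423e-01  6.70638966e-05]
```

View pics/top0.png

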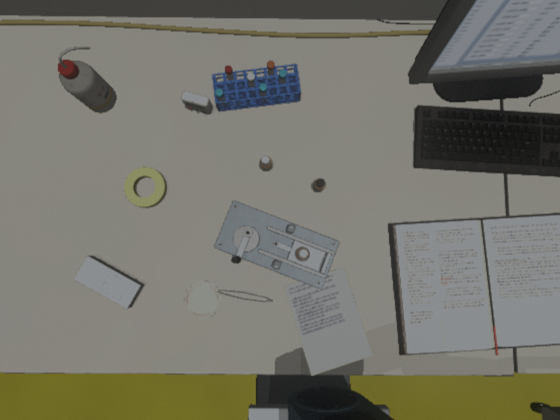

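View pics/side0.png

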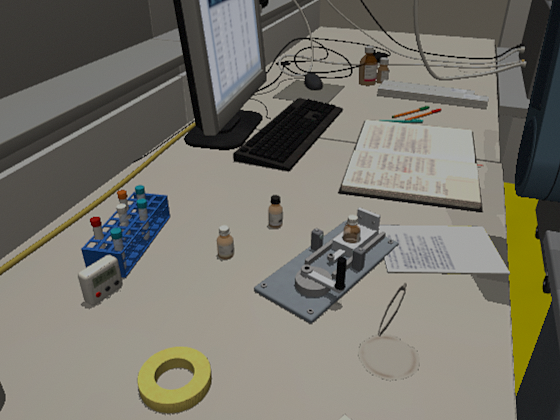

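The top view shows the bed from about (215,246) to (339,240), the cam pivot near (247,237), the black post near (236,260) and the carriage vial near (302,254). The tweezers are at about (245,295), and the two loose vials are beyond the bed at (265,162) and (319,185).

Run:
```python
import cv2
a=cv2.imread("pics/top0.png")[190:300,200:350]
cv2.imwrite("pics/topc.png",cv2.resize(a,None,fx=5,fy=5,interpolation=cv2.INTER_CUBIC))
```

```text
(no output)
```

View pics/topc.png

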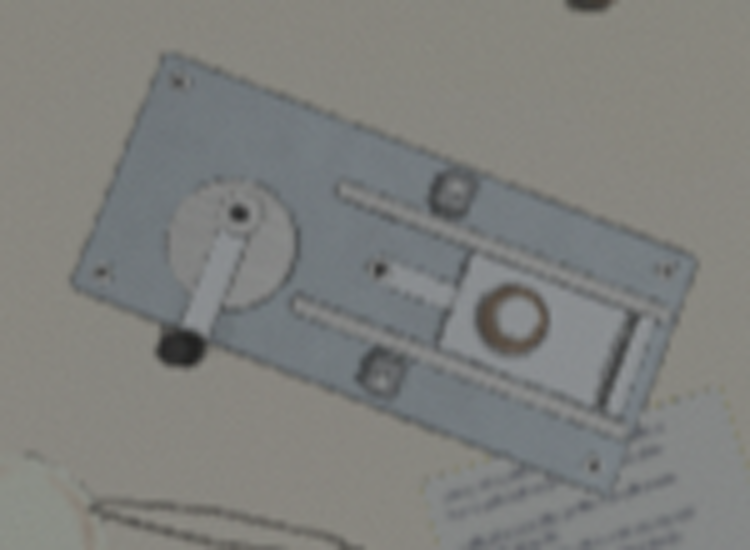

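The crop shows the bed corners at (168,53), (697,260), (613,493) and (73,287), the post top at about (182,345) and the pivot at (239,213).

```bash
cat > h.py <<'E'
import numpy as np
from cell import robot
def ray(n,u,v,z):
    c=robot.get_calibration(n);R=c["R"];o=-R.T@c["t"];d=R.T@np.linalg.solve(c["K"],[u,v,1.]);return (o+d*(z-o[2])/d[2])[:2]
E
python3 - <<'E'
from h import *
cr=lambda u,v,z:ray("top",200+(u-2)/5,190+(v-2)/5,z)
C=[cr(*p,.01) for p in[(168,53),(697,260),(613,493),(73,287)]]
c=np.mean(C,0);d=(C[0]+C[3]-C[1]-C[2])/2;th=np.arctan2(d[1],d[0]);print("bed",c,np.linalg.norm(d),np.linalg.norm(C[0]-C[3]),th)
e=np.array([np.cos(th),np.sin(th)]);n=np.array([-e[1],e[0]])
B=lambda p:((p-c)@e,(p-c)@n)
W=lambda x,y:np.round(c+x*e+y*n,4)
for k,p in dict(post=cr(182,345,.09),pivbolt=cr(239,213,.045),tw1=cr(92,507,.005),vial=cr(517,318,.075),plate=cr(625,365,.06)).items():print(k,p.round(4),np.round(B(p),4))
print("tw2",ray("top",271,300,.005))
for n_,u,v in(("tallv",265,162),("spare",319,185)):print(n_,ray("top",u,v,.06))
p=W(.07,0);q=cr(182,345,.09)-p;print("pivot",p,"post r",np.linalg.norm(q),"cam",(np.arctan2(q[1],q[0])-th-np.pi+np.pi)%(2*np.pi)-np.pi, "world ang",np.arctan2(q[1],q[0]))
print("goal post",W(.135,0),"face",W(-.12,0),"home",W(-.075,0),"e",e)
E
```

```text
bed [0.51810423 0.09829197] 0.266632620191423 0.11771413075912944 1.2118223438466398
post [0.4844 0.1837] [0.0681 0.0616]
pivbolt [0.543  0.1645] [0.0707 0.    ]
tw1 [0.4089 0.2333] [0.088  0.1497]
vial [0.497  0.0413] [-0.0608 -0.0003]
plate [ 0.477  -0.0069] [-0.1129  0.0015]
tw2 [0.38941784 0.11075623]
tallv [0.70029652 0.12656311]
spare [0.64908581 0.00517984]
pivot [0.5427 0.1638] post r 0.061639626931772634 cam -1.5404884207015765 world ang 2.8129265767348564
goal post [0.5655 0.2247] face [ 0.4759 -0.0141] home [0.4918 0.0281] e [0.3513138  0.93625777]
```

>>> {"api": "drive_tool", "payload": {"increments": [{"dx":34,"dy":69.3,"dz":0,"az":0.97,"fingers":0},{"dx":34,"dy":69.3,"dz":0,"az":0.97,"fingers":0},{"dx":34,"dy":69.3,"dz":0,"az":0.97,"fingers":0},{"dx":34,"dy":69.3,"dz":0,"az":0.97,"fingers":0},{"dx":34,"dy":69.3,"dz":0,"az":0.97,"fingers":0},{"dx":34,"dy":69.3,"dz":0,"az":0.97,"fingers":0},{"dx":34,"dy":69.3,"dz":0,"az":0.97,"fingers":0},{"dx":34,"dy":69.3,"dz":0,"az":0.97,"fingers":0},{"dx":34,"dy":69.3,"dz":0,"az":0.97,"fingers":0},{"dx":34,"dy":69.3,"dz":0,"az":0.97,"fingers":0},{"dx":34,"dy":69.3,"dz":0,"az":0.97,"fingers":0},{"dx":34,"dy":69.3,"dz":0,"az":0.97,"fingers":0},{"dx":34,"dy":69.3,"dz":0,"az":0.97,"fingers":0},{"dx":34,"dy":69.3,"dz":0,"az":0.97,"fingers":0},{"dx":34,"dy":69.3,"dz":0,"az":0.97,"fingers":0},{"dx":34,"dy":69.3,"dz":0,"az":0.97,"fingers":0},{"dx":34,"dy":69.3,"dz":0,"az":0.97,"fingers":0},{"dx":34,"dy":69.3,"dz":0,"az":0.97,"fingers":0},{"dx":34,"dy":69.3,"dz":0,"az":0.97,"fingers":0},{"dx":34,"dy":69.3,"dz":0,"az":0.97,"fingers":0}]}}

```text
schema error: expected keys dx, dy, dz, ax, ay, az, fingers
```

>>> {"api": "drive_tool", "payload": {"increments": [{"dx":34,"dy":69.3,"dz":0,"ax":0,"ay":0,"az":0.97,"fingers":0},{"dx":34,"dy":69.3,"dz":0,"ax":0,"ay":0,"az":0.97,"fingers":0},{"dx":34,"dy":69.3,"dz":0,"ax":0,"ay":0,"az":0.97,"fingers":0},{"dx":34,"dy":69.3,"dz":0,"ax":0,"ay":0,"az":0.97,"fingers":0},{"dx":34,"dy":69.3,"dz":0,"ax":0,"ay":0,"az":0.97,"fingers":0},{"dx":34,"dy":69.3,"dz":0,"ax":0,"ay":0,"az":0.97,"fingers":0},{"dx":34,"dy":69.3,"dz":0,"ax":0,"ay":0,"az":0.97,"fingers":0},{"dx":34,"dy":69.3,"dz":0,"ax":0,"ay":0,"az":0.97,"fingers":0},{"dx":34,"dy":69.3,"dz":0,"ax":0,"ay":0,"az":0.97,"fingers":0},{"dx":34,"dy":69.3,"dz":0,"ax":0,"ay":0,"az":0.97,"fingers":0},{"dx":34,"dy":69.3,"dz":0,"ax":0,"ay":0,"az":0.97,"fingers":0},{"dx":34,"dy":69.3,"dz":0,"ax":0,"ay":0,"az":0.97,"fingers":0},{"dx":34,"dy":69.3,"dz":0,"ax":0,"ay":0,"az":0.97,"fingers":0},{"dx":34,"dy":69.3,"dz":0,"ax":0,"ay":0,"az":0.97,"fingers":0},{"dx":34,"dy":69.3,"dz":0,"ax":0,"ay":0,"az":0.97,"fingers":0},{"dx":34,"dy":69.3,"dz":0,"ax":0,"ay":0,"az":0.97,"fingers":0},{"dx":34,"dy":69.3,"dz":0,"ax":0,"ay":0,"az":0.97,"fingers":0},{"dx":34,"dy":69.3,"dz":0,"ax":0,"ay":0,"az":0.97,"fingers":0}]}}

```text
clock: 2.35
eef_pos: [0.4701, 0.158, 0.2024]
orientation: [0.0, 0.823, 0.568, 0.0]
ft_force: [0.4, -0.4, 1.3]
grip_width: 0.01
grasp_force: 0.0
```

>>> {"api": "drive_tool", "payload": {"increments": [{"dx":0,"dy":0,"dz":-5,"ax":0,"ay":0,"az":0,"fingers":0},{"dx":0,"dy":0,"dz":-9,"ax":0,"ay":0,"az":0,"fingers":0},{"dx":0,"dy":0,"dz":-12,"ax":0,"ay":0,"az":0,"fingers":0},{"dx":0,"dy":0,"dz":-14.4,"ax":0,"ay":0,"az":0,"fingers":0},{"dx":0,"dy":0,"dz":-14.4,"ax":0,"ay":0,"az":0,"fingers":0},{"dx":0,"dy":0,"dz":-14.4,"ax":0,"ay":0,"az":0,"fingers":0}]}}

```text
clock: 3.1
eef_pos: [0.4709, 0.1586, 0.059]
orientation: [0.0, 0.823, 0.568, 0.001]
ft_force: [0.3, -0.1, 0.2]
grip_width: 0.005
grasp_force: 0.0
```

Run:
```python
from h import *
import cv2
a=robot.grab_frame("side")[150:350,220:480,::-1]
cv2.imwrite("pics/s1.png",cv2.resize(a,None,fx=3,fy=3))
c=np.array([.5181,.0983]);e=np.array([.3513,.9363]);n=np.array([-e[1],e[0]])
s=np.array(robot.read_state()["eef_pos"][:2])
for f in np.radians([90,75,60,45,30,15,0,-3]):
    b=c+(.07+.065*np.cos(f)-.0145*np.sin(f))*e+(.065*np.sin(f)+.0145*np.cos(f))*n
    print(round(np.degrees(f)),((b-s)*100).round(2),round(f-np.pi/2,2))
```

```text
90 [0.56 1.44] 0.0
75 [1.02 3.12] -0.26
60 [1.91 4.62] -0.52
45 [3.15 5.84] -0.79
30 [4.66 6.69] -1.05
15 [6.34 7.13] -1.31
0 [8.08 7.11] -1.57
-3 [8.42 7.06] -1.62
```

View pics/s1.png

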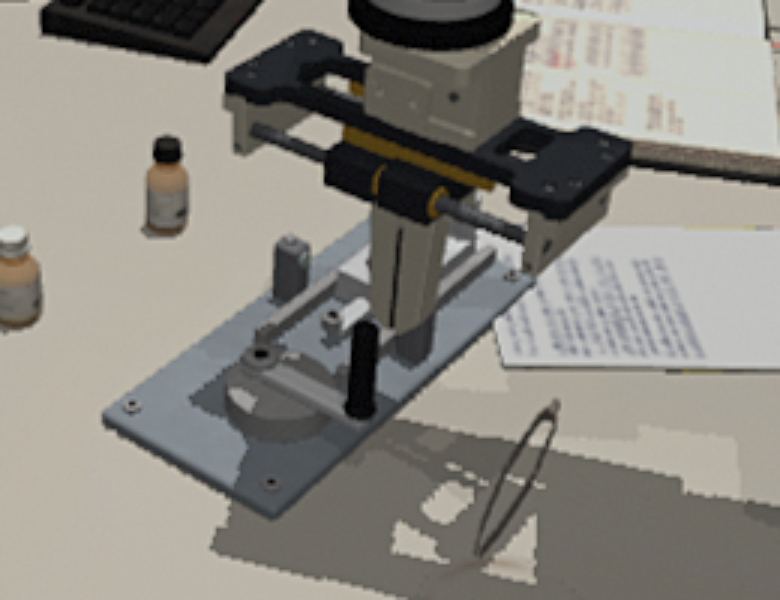

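The shut fingertips stand just on the carriage side of the black post (post at about (363,370) in the crop), clear of the vial and rails. I'll swing the lever.

>>> {"api": "drive_tool", "payload": {"increments": [{"dx":0.5,"dy":1.2,"dz":0,"ax":0,"ay":0,"az":0,"fingers":0},{"dx":0.8,"dy":2.3,"dz":0,"ax":0,"ay":0,"az":-0.13,"fingers":0},{"dx":1.0,"dy":3.1,"dz":0,"ax":0,"ay":0,"az":-0.26,"fingers":0},{"dx":1.4,"dy":3.9,"dz":0,"ax":0,"ay":0,"az":-0.39,"fingers":0},{"dx":1.9,"dy":4.6,"dz":0,"ax":0,"ay":0,"az":-0.52,"fingers":0},{"dx":2.5,"dy":5.3,"dz":0,"ax":0,"ay":0,"az":-0.65,"fingers":0},{"dx":3.2,"dy":5.8,"dz":0,"ax":0,"ay":0,"az":-0.79,"fingers":0},{"dx":3.9,"dy":6.3,"dz":0,"ax":0,"ay":0,"az":-0.92,"fingers":0},{"dx":4.7,"dy":6.7,"dz":0,"ax":0,"ay":0,"az":-1.05,"fingers":0},{"dx":5.5,"dy":7.0,"dz":0,"ax":0,"ay":0,"az":-1.18,"fingers":0},{"dx":6.3,"dy":7.1,"dz":0,"ax":0,"ay":0,"az":-1.31,"fingers":0},{"dx":7.2,"dy":7.1,"dz":0,"ax":0,"ay":0,"az":-1.44,"fingers":0},{"dx":8.1,"dy":7.1,"dz":0,"ax":0,"ay":0,"az":-1.57,"fingers":0},{"dx":8.1,"dy":7.1,"dz":0,"ax":0,"ay":0,"az":-1.57,"fingers":0},{"dx":8.1,"dy":7.1,"dz":0,"ax":0,"ay":0,"az":-1.57,"fingers":0}]}}

```text
clock: 5.03
eef_pos: [0.5507, 0.2313, 0.0588]
orientation: [-0.001, 0.984, -0.179, -0.0]
ft_force: [-3.7, 3.5, 2.6]
grip_width: 0.004
grasp_force: 2.4
```

>>> {"api": "drive_tool", "payload": {"increments": [{"dx":-2,"dy":0.7,"dz":0,"ax":0,"ay":0,"az":0,"fingers":0},{"dx":-4,"dy":1.4,"dz":0,"ax":0,"ay":0,"az":0,"fingers":0},{"dx":-4,"dy":1.4,"dz":5,"ax":0,"ay":0,"az":0,"fingers":0},{"dx":-4,"dy":1.4,"dz":10,"ax":0,"ay":0,"az":0,"fingers":0},{"dx":-4,"dy":1.4,"dz":14,"ax":0,"ay":0,"az":0,"fingers":0},{"dx":-8.6,"dy":-27.6,"dz":14,"ax":0,"ay":0,"az":1.57,"fingers":0},{"dx":-8.6,"dy":-27.6,"dz":14,"ax":0,"ay":0,"az":1.57,"fingers":0},{"dx":-8.6,"dy":-27.6,"dz":14,"ax":0,"ay":0,"az":1.57,"fingers":0},{"dx":-8.6,"dy":-27.6,"dz":14,"ax":0,"ay":0,"az":1.57,"fingers":0},{"dx":-8.6,"dy":-27.6,"dz":14,"ax":0,"ay":0,"az":1.57,"fingers":0},{"dx":-8.6,"dy":-27.6,"dz":14,"ax":0,"ay":0,"az":1.57,"fingers":0},{"dx":-8.6,"dy":-27.6,"dz":14,"ax":0,"ay":0,"az":1.57,"fingers":0},{"dx":-8.6,"dy":-27.6,"dz":14,"ax":0,"ay":0,"az":1.57,"fingers":0},{"dx":-8.6,"dy":-27.6,"dz":14,"ax":0,"ay":0,"az":1.57,"fingers":0},{"dx":-8.6,"dy":-27.6,"dz":14,"ax":0,"ay":0,"az":1.57,"fingers":0},{"dx":-8.6,"dy":-27.6,"dz":14,"ax":0,"ay":0,"az":1.57,"fingers":0}]}}

```text
clock: 7.02
eef_pos: [0.4654, -0.0464, 0.1985]
orientation: [0.0, 0.824, 0.567, 0.0]
ft_force: [0.9, -0.2, -0.3]
grip_width: 0.004
grasp_force: 0.0
```

Run:
```python
from h import *
import cv2
f=robot.grab_frame("top")[:,:,::-1]
cv2.imwrite("pics/t2.png",cv2.resize(f[190:300,200:350],None,fx=5,fy=5,interpolation=cv2.INTER_CUBIC))
m=(f[190:262,200:262].max(2)<45).astype('uint8')
k=cv2.connectedComponentsWithStats(m)
c=np.array([.5181,.0983]);e=np.array([.3513,.9363]);n=np.array([-e[1],e[0]])
for st,ce in zip(k[2][1:],k[3][1:]):
    if st[4]<6: continue
    p=ray("top",200+ce[0],190+ce[1],.085);b=np.array([(p-c)@e,(p-c)@n]);print(st,b,"lever err",np.arctan2(b[1],b[0]-.07))
```

```text
(no output)
```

View pics/t2.png

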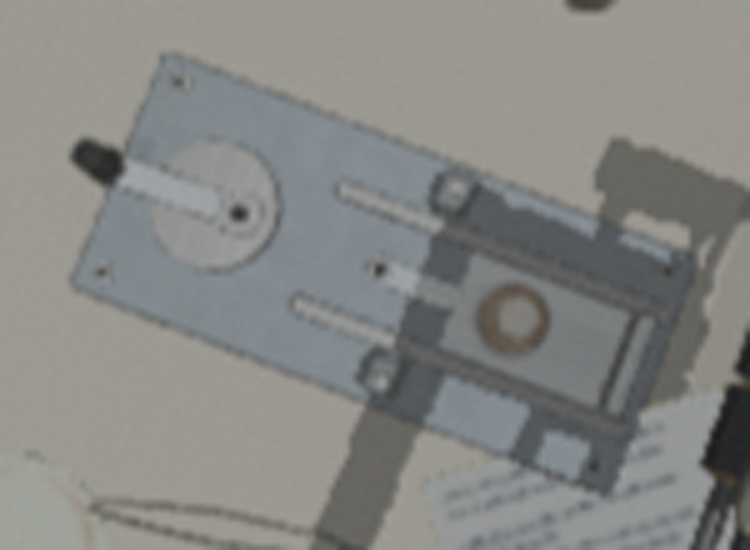

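The lever bar runs from (239,213) to the post at (95,160), in line with the bed to within about 0.03 rad. The carriage is still back, so next I lower the tool behind the push plate and push.

>>> {"api": "drive_tool", "payload": {"increments": [{"dx":0,"dy":0,"dz":-5,"ax":0,"ay":0,"az":0,"fingers":0},{"dx":0,"dy":0,"dz":-10,"ax":0,"ay":0,"az":0,"fingers":0},{"dx":0,"dy":0,"dz":-13,"ax":0,"ay":0,"az":0,"fingers":0},{"dx":0,"dy":0,"dz":-15.3,"ax":0,"ay":0,"az":0,"fingers":0},{"dx":0,"dy":0,"dz":-15.3,"ax":0,"ay":0,"az":0,"fingers":0},{"dx":0.35,"dy":0.94,"dz":-15.3,"ax":0,"ay":0,"az":0,"fingers":0},{"dx":0.7,"dy":1.87,"dz":-15.3,"ax":0,"ay":0,"az":0,"fingers":0},{"dx":0.9,"dy":2.34,"dz":-15.3,"ax":0,"ay":0,"az":0,"fingers":0},{"dx":1.05,"dy":2.8,"dz":-15.3,"ax":0,"ay":0,"az":0,"fingers":0},{"dx":1.25,"dy":3.3,"dz":-15.3,"ax":0,"ay":0,"az":0,"fingers":0},{"dx":1.4,"dy":3.75,"dz":-15.3,"ax":0,"ay":0,"az":0,"fingers":0},{"dx":1.6,"dy":4.2,"dz":-15.3,"ax":0,"ay":0,"az":0,"fingers":0},{"dx":1.75,"dy":4.7,"dz":-15.3,"ax":0,"ay":0,"az":0,"fingers":0},{"dx":1.93,"dy":5.15,"dz":-15.3,"ax":0,"ay":0,"az":0,"fingers":0},{"dx":2.1,"dy":5.6,"dz":-15.3,"ax":0,"ay":0,"az":0,"fingers":0},{"dx":2.28,"dy":6.1,"dz":-15.3,"ax":0,"ay":0,"az":0,"fingers":0},{"dx":2.4,"dy":6.4,"dz":-15.3,"ax":0,"ay":0,"az":0,"fingers":0},{"dx":2.4,"dy":6.4,"dz":-15.3,"ax":0,"ay":0,"az":0,"fingers":0}]}}

```text
clock: 9.32
eef_pos: [0.4892, 0.0178, 0.0452]
orientation: [0.0, 0.823, 0.568, 0.0]
ft_force: [-0.2, -0.0, 0.3]
grip_width: 0.008
grasp_force: 0.0
```

>>> {"api": "drive_tool", "payload": {"increments": [{"dx":0.07,"dy":0.19,"dz":0,"ax":0,"ay":0,"az":0,"fingers":0},{"dx":0.14,"dy":0.37,"dz":0,"ax":0,"ay":0,"az":0,"fingers":0},{"dx":0.14,"dy":0.37,"dz":0,"ax":0,"ay":0,"az":0,"fingers":0}]}}

```text
clock: 9.7
eef_pos: [0.4906, 0.0214, 0.0452]
orientation: [0.0, 0.823, 0.568, 0.0]
ft_force: [0.2, -0.2, -0.1]
grip_width: 0.006
grasp_force: 0.0
```

Run:
```python
from h import *
import cv2
f=robot.grab_frame("side")[:,:,::-1]
cv2.imwrite("pics/s3.png",cv2.resize(f[150:350,220:480],None,fx=3,fy=3))
s=robot.read_state();print(s["ft_force"],s["eef_pos"])
```

```text
[-0.03984419  0.45543345  0.21842909] [0.49051082 0.02132416 0.04513275]
```

View pics/s3.png

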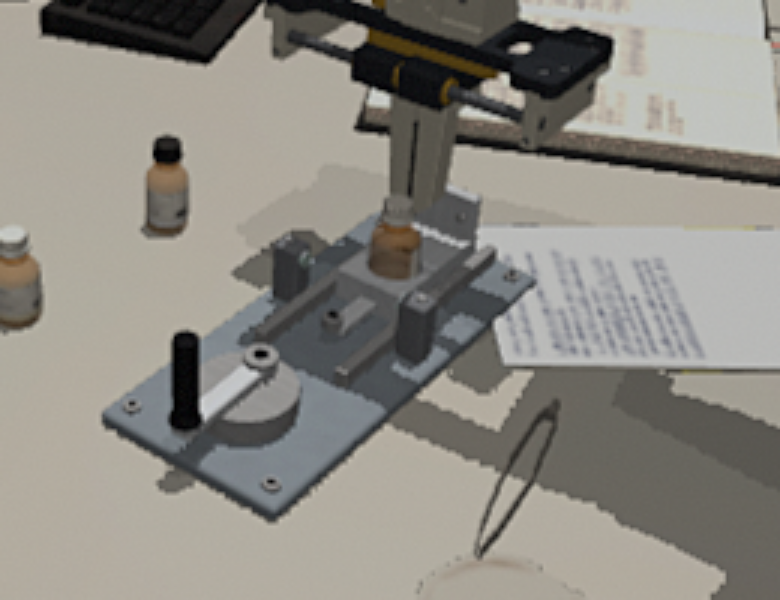

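Run:
```python
from h import *
c=robot.get_calibration("side");K,R,t=c["K"],c["R"],c["t"]
def pr(p,c=c):
    q=c["K"]@(c["R"]@np.array(p)+c["t"]);return ((q[:2]/q[2]-[220,150])*3).round()
for nm,p in dict(tip=(.4905,.0213,.037),pt110=(.4905,.0213,.11),pivot=(.5427,.1638,.04),goalpost=(.5655,.2247,.09),face=(.4759,-.0141,.04),home=(.4918,.0281,.04),tall=(.70,.1266,.06)).items(): print(nm,pr(p))
x=robot.read_state();print(x["clock"],x["qpos"],x["eef_pos"])
import cv2
f=robot.grab_frame("top")[:,:,::-1]
cv2.imwrite("pics/t4.png",cv2.resize(f[190:300,200:350],None,fx=5,fy=5,interpolation=cv2.INTER_CUBIC))
```

```text
tip [409. 238.]
pt110 [419. 134.]
pivot [259. 353.]
goalpost [182. 335.]
face [445. 209.]
home [405. 240.]
tall [ 20. 234.]
9.75 [-1.84171014e-01  3.23655651e-01  1.87812512e+00 -2.71997787e-05
  9.39876141e-01  1.77763891e-01] [0.49051082 0.02132416 0.04513275]
```

View pics/t4.png

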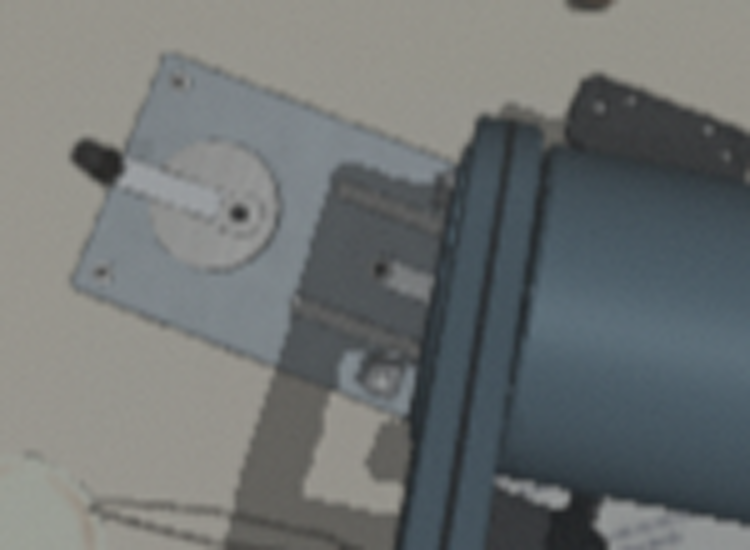

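The carriage doesn't seem to have moved although the TCP is at the home position, so I'll enlarge the side picture.

Run:
```python
import cv2,numpy as np
a=cv2.imread("pics/s3.png")[::3,::3][30:105,90:180]
b=cv2.imread("pics/side0.png")[180:255,310:400]
z=lambda i:cv2.resize(np.clip(i*1.5,0,255).astype('uint8'),(400,333),interpolation=cv2.INTER_CUBIC)
cv2.imwrite("pics/cmp.png",np.hstack([z(b),z(a)]))
```

```text
(no output)
```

View pics/cmp.png

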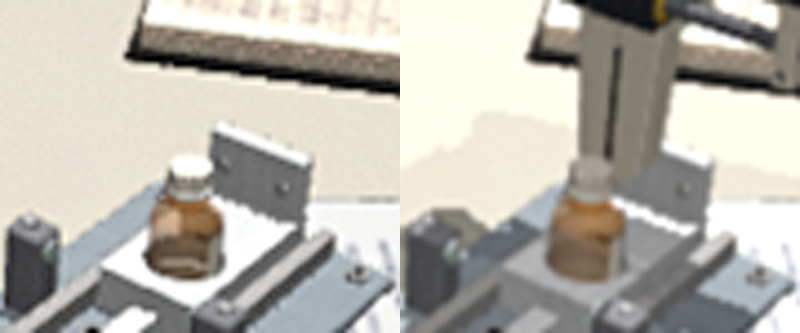

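Run:
```python
from h import *
c=robot.get_calibration("side")
def pr(p,o=(220,150),s=3):
    q=c["K"]@(c["R"]@np.array(p)+c["t"]);return ((q[:2]/q[2]-o)*s).round().tolist()
e=np.array([.3513,.9363]);n=np.array([-e[1],e[0]])
for nm,p,o,s in(("s1",(.4709,.1586),(220,150),3),("cmp",(.4905,.0213),(310,180),4.44)):
    for z in(.035,.05,.06,.07,.08):
        print(nm,z,[pr([*(np.array(p)+a*.0075*e+b*.0175*n),z],o,s) for a,b in((-1,1),(1,1),(1,-1))])
```

```text
s1 0.035 [[427.0, 389.0], [411.0, 403.0], [356.0, 376.0]]
s1 0.05 [[429.0, 367.0], [414.0, 381.0], [357.0, 354.0]]
s1 0.06 [[431.0, 352.0], [415.0, 365.0], [359.0, 339.0]]
s1 0.07 [[432.0, 336.0], [417.0, 350.0], [360.0, 323.0]]
s1 0.08 [[434.0, 321.0], [418.0, 334.0], [361.0, 308.0]]
cmp 0.035 [[252.0, 231.0], [232.0, 247.0], [160.0, 216.0]]
cmp 0.05 [[255.0, 200.0], [235.0, 216.0], [162.0, 186.0]]
cmp 0.06 [[257.0, 179.0], [238.0, 195.0], [164.0, 165.0]]
cmp 0.07 [[260.0, 158.0], [240.0, 174.0], [166.0, 144.0]]
cmp 0.08 [[262.0, 137.0], [242.0, 152.0], [168.0, 123.0]]
```

The shut fingertips turn out to be about 25 mm higher than the stated geometry (roughly TCP + 20 mm), so they passed over the plate and now hang between plate and vial without contact. I'll go straight up, back behind the plate, then lower.

>>> {"api": "drive_tool", "payload": {"increments": [{"dx":0,"dy":0,"dz":4,"ax":0,"ay":0,"az":0,"fingers":0},{"dx":0,"dy":0,"dz":8,"ax":0,"ay":0,"az":0,"fingers":0},{"dx":0,"dy":0,"dz":8,"ax":0,"ay":0,"az":0,"fingers":0},{"dx":-1.3,"dy":-3.4,"dz":8,"ax":0,"ay":0,"az":0,"fingers":0},{"dx":-2.5,"dy":-6.8,"dz":8,"ax":0,"ay":0,"az":0,"fingers":0},{"dx":-2.5,"dy":-6.8,"dz":8,"ax":0,"ay":0,"az":0,"fingers":0},{"dx":-2.5,"dy":-6.8,"dz":4,"ax":0,"ay":0,"az":0,"fingers":0},{"dx":-2.5,"dy":-6.8,"dz":1,"ax":0,"ay":0,"az":0,"fingers":0},{"dx":-2.5,"dy":-6.8,"dz":-1,"ax":0,"ay":0,"az":0,"fingers":0},{"dx":-2.5,"dy":-6.8,"dz":-2.3,"ax":0,"ay":0,"az":0,"fingers":0},{"dx":-2.5,"dy":-6.8,"dz":-2.3,"ax":0,"ay":0,"az":0,"fingers":0}]}}

```text
clock: 11.18
eef_pos: [0.4648, -0.046, 0.0212]
orientation: [-0.001, 0.823, 0.568, -0.001]
ft_force: [-0.1, -0.2, 1.0]
grip_width: 0.008
grasp_force: 0.0
```

Run:
```python
from h import *
import cv2
f=robot.grab_frame("side")[:,:,::-1]
cv2.imwrite("pics/s5.png",cv2.resize(f[150:350,220:480],None,fx=3,fy=3,interpolation=cv2.INTER_CUBIC))
```

```text
(no output)
```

View pics/s5.png

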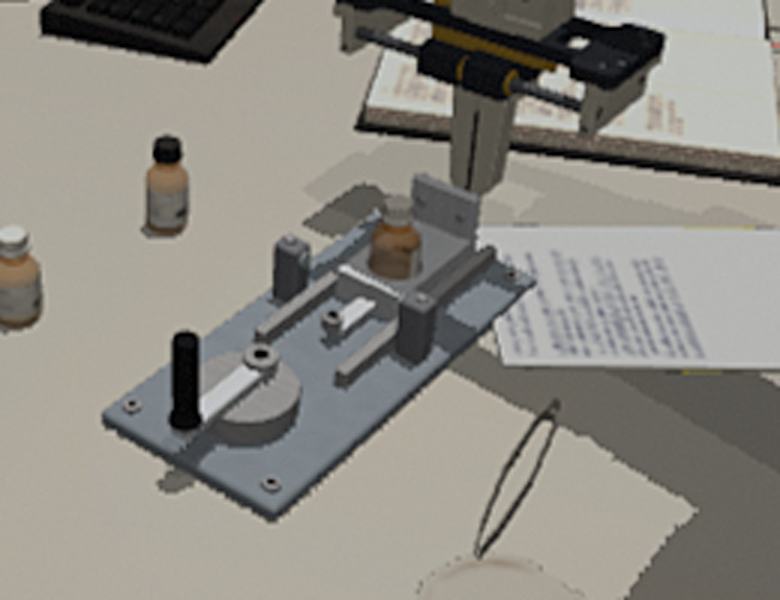

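The fingers are now behind the plate with their tips at (480,192), about z 0.04, below the plate's top edge. I'll lower a touch more and push, watching the force.

>>> {"api": "drive_tool", "payload": {"increments": [{"dx":0,"dy":0,"dz":-0.3,"ax":0,"ay":0,"az":0,"fingers":0},{"dx":0.35,"dy":0.94,"dz":-0.3,"ax":0,"ay":0,"az":0,"fingers":0},{"dx":0.7,"dy":1.87,"dz":-0.3,"ax":0,"ay":0,"az":0,"fingers":0},{"dx":0.9,"dy":2.34,"dz":-0.3,"ax":0,"ay":0,"az":0,"fingers":0},{"dx":1.05,"dy":2.8,"dz":-0.3,"ax":0,"ay":0,"az":0,"fingers":0},{"dx":1.15,"dy":3.1,"dz":-0.3,"ax":0,"ay":0,"az":0,"fingers":0}]}}

```text
clock: 11.98
eef_pos: [0.4775, -0.0157, 0.0194]
orientation: [0.0, 0.823, 0.568, 0.0]
ft_force: [-0.2, -2.0, 1.4]
grip_width: 0.005
grasp_force: 1.1
```

Contact shows as about 2 N. Next is the slow push home.

>>> {"api": "drive_tool", "payload": {"increments": [{"dx":0.12,"dy":0.33,"dz":0,"ax":0,"ay":0,"az":0,"fingers":0},{"dx":0.25,"dy":0.66,"dz":0,"ax":0,"ay":0,"az":0,"fingers":0},{"dx":0.37,"dy":0.98,"dz":0,"ax":0,"ay":0,"az":0,"fingers":0},{"dx":0.49,"dy":1.31,"dz":0,"ax":0,"ay":0,"az":0,"fingers":0},{"dx":0.61,"dy":1.64,"dz":0,"ax":0,"ay":0,"az":0,"fingers":0},{"dx":0.74,"dy":1.97,"dz":0,"ax":0,"ay":0,"az":0,"fingers":0},{"dx":0.86,"dy":2.29,"dz":0,"ax":0,"ay":0,"az":0,"fingers":0},{"dx":0.98,"dy":2.62,"dz":0,"ax":0,"ay":0,"az":0,"fingers":0},{"dx":1.1,"dy":2.95,"dz":0,"ax":0,"ay":0,"az":0,"fingers":0},{"dx":1.19,"dy":3.18,"dz":0,"ax":0,"ay":0,"az":0,"fingers":0},{"dx":1.26,"dy":3.37,"dz":0,"ax":0,"ay":0,"az":0,"fingers":0},{"dx":1.26,"dy":3.37,"dz":0,"ax":0,"ay":0,"az":0,"fingers":0}]}}

```text
clock: 13.48
eef_pos: [0.4893, 0.0185, 0.019]
orientation: [-0.0, 0.823, 0.568, -0.0]
ft_force: [1.2, 0.1, 0.1]
grip_width: 0.004
grasp_force: 0.0
```

>>> {"api": "drive_tool", "payload": {"increments": [{"dx":0.07,"dy":0.19,"dz":0,"ax":0,"ay":0,"az":0,"fingers":0},{"dx":0.07,"dy":0.19,"dz":0,"ax":0,"ay":0,"az":0,"fingers":0}]}}

```text
clock: 13.72
eef_pos: [0.4898, 0.02, 0.019]
orientation: [-0.0, 0.823, 0.568, -0.0]
ft_force: [-1.6, -2.0, 0.6]
grip_width: 0.001
grasp_force: 1.2
```

>>> {"api": "drive_tool", "payload": {"increments": [{"dx":0.07,"dy":0.19,"dz":0,"ax":0,"ay":0,"az":0,"fingers":0},{"dx":0.07,"dy":0.19,"dz":0,"ax":0,"ay":0,"az":0,"fingers":0}]}}

```text
clock: 13.98
eef_pos: [0.4897, 0.02, 0.019]
orientation: [0.0, 0.823, 0.569, -0.002]
ft_force: [-4.8, -10.7, 2.5]
grip_width: 0.008
grasp_force: 6.0
```

>>> {"api": "drive_tool", "payload": {"increments": [{"dx":0.07,"dy":0.19,"dz":0,"ax":0,"ay":0,"az":0,"fingers":0},{"dx":0.07,"dy":0.19,"dz":0,"ax":0,"ay":0,"az":0,"fingers":0}]}}

```text
clock: 14.22
eef_pos: [0.4898, 0.02, 0.0191]
orientation: [0.001, 0.822, 0.569, -0.003]
ft_force: [-8.0, -20.1, 3.4]
grip_width: 0.005
grasp_force: 10.6
```

That is the hard stop: the position holds while the force rises to 20 N. I'll back off, rise and check.

>>> {"api": "drive_tool", "payload": {"increments": [{"dx":-0.5,"dy":-1.3,"dz":0,"ax":0,"ay":0,"az":0,"fingers":0},{"dx":-1.4,"dy":-3.7,"dz":0,"ax":0,"ay":0,"az":0,"fingers":0},{"dx":-2.5,"dy":-6.7,"dz":0,"ax":0,"ay":0,"az":0,"fingers":0},{"dx":-2.5,"dy":-6.7,"dz":5,"ax":0,"ay":0,"az":0,"fingers":0},{"dx":-2.5,"dy":-6.7,"dz":10,"ax":0,"ay":0,"az":0,"fingers":0},{"dx":-3.5,"dy":-12,"dz":15,"ax":0,"ay":0,"az":0,"fingers":0},{"dx":-5,"dy":-16,"dz":15,"ax":0,"ay":0,"az":0,"fingers":0},{"dx":-5,"dy":-16,"dz":15,"ax":0,"ay":0,"az":0,"fingers":0},{"dx":-5,"dy":-16,"dz":15,"ax":0,"ay":0,"az":0,"fingers":0}]}}

```text
clock: 15.35
eef_pos: [0.4415, -0.1356, 0.1687]
orientation: [-0.001, 0.823, 0.568, 0.0]
ft_force: [0.1, -1.2, -0.2]
grip_width: 0.004
grasp_force: 0.0
```

Run:
```python
from h import *
import cv2
f=robot.grab_frame("top")[190:300,200:350,::-1]; g=robot.grab_frame("side")[150:350,220:480,::-1]
cv2.imwrite("pics/end.png",np.hstack([cv2.resize(f,(400,293)),cv2.resize(g,(381,293))]))
```

```text
(no output)
```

View pics/end.png

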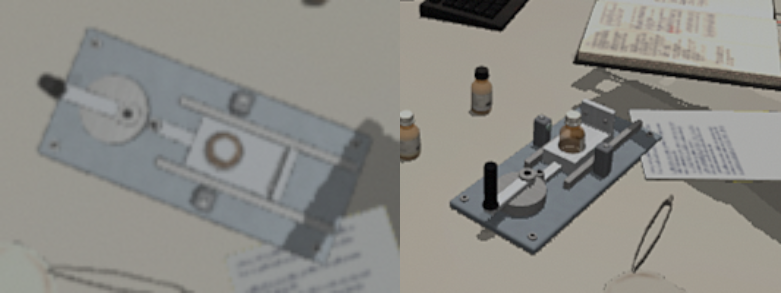

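The vial at (223,150) stands upright between the sensor blocks at (242,100) and (203,197). The lever still points away from the carriage, the loose things are where they were, and the robot is clear.

```bash
python3 -c "
from cell import robot
print(robot.finish_job())"
```

```text
the job is handed in; nothing more can be done
None
```

The job is handed in, with no verdict returned: the lever points away from the carriage, the carriage is at its stop, and the vial stands upright between the sensor blocks; one push first passed over the plate with no contact force showing, and was redone lower.

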